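Click the socket onto the floating clamp drive and lock the clamp

ROBOT

A 6-joint arm with a two-finger parallel gripper is mounted at the origin on a cart in front of the work surface, level with it; the furniture and walls round the work are solid. World frame = base frame: x ahead of the robot, y to its left, z up, the work surface at z = 0. Lengths are in m, angles in degrees, forces in N, time in s.
With the tool pointing down it reaches from about 0.325 to 0.775 m from the base axis. Payload 9.3 kg.
Tool frame: the origin (TCP) lies on the centre line of the jaws, within the pads' length; the fingertips stand 22 mm ahead of it and the grasp point (between the pads) lies 3 mm ahead of it; z points along the fingers, y is the line along which they close (so a half turn about z gives the same grasp; the last joint's range is limited). The gripper opens to 85 mm and grips with 20 to 120 N. Pads are 22 mm wide; open, the fingers measure 114 mm over their backs; the gripper's body (76 mm by 85 mm) begins 54 mm behind the grasp point. The pads swing forward as they close: fully open they stand 13 mm farther back than shut.
Start: joints at [-82.311, 14.817, 1.232, 76.415, 0, 81.257], TCP at [0.156, -0.528, 0.253] pointing down, gripper open.
Joint ranges: [-174.27, 174.27], [-52.1, 104.24], [-59.71, 78.15], [-110.17, 111.67], [-87.03, 83.33], [-180, 180]. Speed limits (degrees/s): [127.2, 127.2, 159.86, 180, 180, 180].

INTERFACE

Orientations are given as a 3x3 rotation matrix whose columns are the frame's x, y, z axes.
In Python, from rig import bot, jaws, planner, status, grab_frame, job gives the robot as it stands. Calls block until the motion is done:
- bot.movep(position, orientation): joint-space move of the TCP to a pose.
- bot.movel(position, max_speed=0.15, orientation=None, f_stop=None): straight line of the TCP; orientation=None keeps the orientation; max_speed is the mean speed in m/s. With f_stop (N) it stops when the force on the tool has changed by that much, and returns True; else False.
- bot.move_joints(angles): joint-space move.
- jaws.release() and jaws.gripper_close(effort=None): open the fingers fully, or close them until they stop; effort is the grip in N (None keeps the last).
- bot.hold(seconds).
- planner.ik(position, orientation): joint angles nearest the present ones, or None.
- status.read_state(): the state.
- grab_frame(name): name is "side" or "top"; returns a dict with "img" (400x640x3 uint8, red, green, blue), "depth" (400x640 float32, m along the optical axis (not along the pixel's ray), 0 where there is no reading), "camera_matrix" (3x3 intrinsics, pixels), "eye" and "orientation" of the camera in the world. Camera axes: x right, y up, looking along -z (the intrinsics and any distortion apply to the point x, -y, -z); pixel columns grow to the right and rows downward; lengths in m; the calibration is good to about 2 mm. A picture is of the moment at which its call begins.
A pose or a line that the arm cannot do raises bot.Unreachable and nothing moves.
- job.sign_off(): hands the job in; it is judged then, once.
The state is a dict: "clock": time; "joints": joint angles; "joint_vel": joint speeds; "tau": joint torques, N m; "position": TCP position; "tcp_rot": TCP orientation; "force": force on the tool from outside, world axes, zero at the start; "ft_torque": the same for the moment, N m; "finger_gap": finger opening in m; "grasp_force": force on a finger pad.
Only numpy, scipy, OpenCV 4.12 (cv2) and the standard library are available. Lean on these libraries where they do the work, as an engineer would, in place of code of your own. Each camera call takes 0.05 s, during which the arm holds its last target. There are 200 camera calls.

TASK

Take the larger of the two steel sockets, set it square-hole down on the square drive of the swing clamp and push it down until the spring ball clicks and it sits fully home. The drive floats in its housing, so find it by feel with a light touch and never force the socket while it is not on. Then, with the socket, turn the drive clockwise (seen from above) until the clamp reaches its stop, let go, and leave the socket there and the things around undisturbed.

Things in the scene. Friction and masses are not known exactly. Their poses are not given: they have to be found in the camera images.
- socket: larger impact socket: plain dark steel cylinder, 44 mm diameter, 60 mm tall, 0.24 to 0.4 kg, upright on its square-hole end, hexagonal opening on top. Origin: centre of its lower face, the mouth of the square hole; z up. Hole 20.2 mm square, 28 mm deep, 1 mm bevel at the mouth; its flats face the socket's x and y axes (any quarter turn fits); a dark pin hole shows outside in line with each flat
- socket_groove (a point): point on the large socket's axis 13.5 mm above its lower end, at mid-height of the groove inside (9 to 18 mm above the lower end) that takes the spring ball
- small_socket: smaller socket, 32 mm diameter, 50 mm tall; its square hole (13.5 mm) does not fit the drive. It stands upright on the bench and stays there. Origin: centre of its lower face
- clamp: swing clamp fixture fixed on the bench: steel base plate 110 x 90 x 12 mm, grey round housing, an aluminium bracket as its work along the +y edge. Origin: centre of the base's underside, z up. The spindle stands over the origin but has play: its real axis, not measured, is anywhere up to 6 mm off along each of the clamp's x and y, and drags with about 6 N if pushed sideways
- drive_seat (a point): fixed point over the clamp's origin (middle of the play) at the height of the drive's shoulder, 72 mm above the bench. A 19 mm square drive rises 28 mm above it (top at 100 mm). When home the socket's lower end rests on the shoulder
- spindle (a joint): turn of the spindle (rad), grows clockwise from above; starts at 0 to 0.3, hard stop at 1.3. At 0 the drive's flats face the clamp's x and y and the clamp arm just under the shoulder (49 mm long) points along the clamp's -x. It takes about 0.15 N m and stays where left; the socket fits with about 0.1 rad of slack
- ball (a joint): travel of the spring ball into the drive (m): 0 sprung out, about 0.002 while the socket's wall presses it in, 0 again when clicked into the groove. The ball, 10 mm, stands 3 mm out of one flat, its centre 13.5 mm above the shoulder; pushing the socket over it takes about 5 to 20 N
- jar: glass jar of screws with red lid, 59 mm wide, 73 mm tall, standing on the bench; bystander. Origin: centre of its underside
- motor: small square stepper motor, 42 x 42 x 59 mm, shaft up, standing on the bench; bystander. Origin: centre of its underside
- bench_supply: fixed bench power supply, a grey metal box with a carrying handle on top, about 200 mm deep (x), 128 wide (y), 158 high (195 with the handle), standing to the left of the clamp: keep the hand clear of it. Origin: centre of its underside
Mind the look-alikes: they are no part of the job. What is shaped like the socket but blue or yellow is not meant.

How it is judged (in metres and radians):
On the way, in this order (a step that is already met when the one before it is completed fails the run):
1. the socket is fully home on the drive, the ball clicked into its groove, before the clamp has been turned to its stop (z of socket in the frame of drive_seat between -0.003 and 0.003 m and horizontal distance between socket and drive_seat below 0.011 m and angle between socket's own z axis and vertical below 0.09 rad and value of joint ball below 0.001 m and value of joint spindle below 1 rad), for 0.2 s.
2. the spindle is turned clockwise to its stop with the socket (value of joint spindle above 1.22 rad and z of socket in the frame of drive_seat below 0.004 m), for 0.1 s.
At the end, for the whole second after the job is handed in: The large socket is upright (5 degrees) and at rest on the drive, its lower end within 3 mm of the shoulder, the ball sprung out into its groove (under 1 mm in), the spindle at 1.2 rad or more (stop 1.3), the small socket still standing within 30 mm of its place (z of socket in the frame of drive_seat between -0.003 and 0.003 m and horizontal distance between socket and drive_seat below 0.011 m and angle between socket's own z axis and vertical below 0.09 rad and value of joint ball below 0.001 m and value of joint spindle above 1.2 rad and linear speed of socket below 0.02 m/s and distance of small_socket from where it was at the start of the episode below 0.03 m and angle between small_socket's own z axis and vertical below 0.2 rad); the robot touches nothing.
It fails at once if the socket is pressed on the clamp with more than 45 N while it still stands on top of the drive (lower end more than 20 mm above the shoulder) (contact force between socket and clamp above 45 N and z of socket in the frame of drive_seat above 0.02 m).
It fails at once if the small socket is knocked or moved by more than 30 mm (distance of small_socket from where it was at the start of the episode above 0.03 m or angle between small_socket's own z axis and vertical above 0.5 rad).
It fails at once if the jar or the motor is moved by more than 30 mm (distance of any of jar, motor from where it was at the start of the episode above 0.03 m).
It also fails if it takes over 72 s, if anything falls off the work surface, if the arm or the gripper's body presses on something with over 40 N, if the wrist force passes 120 N, or if a joint passes its speed limit or range.

## Working session

There is one attempt and no reset: what is moved stays moved. The work goes in short steps, each a Python script; the robot and the scene stay as the last script left them, time stands still between calls to the robot, and variables do not carry over. Pictures are saved under pics/ and viewed, at most 10 in all, crops included, and the job is handed in when it is done.

```bash
ls; mkdir -p pics; python3 - <<'E'
from rig import *
import cv2, numpy as np
for n in("top","side"):
    f=grab_frame(n); np.savez(f"pics/{n}0.npz",**f); cv2.imwrite(f"pics/{n}0.png",f["img"][:,:,::-1])
    print(n,f["camera_matrix"],f["eye"],f["orientation"],[k for k in f])
print(status.read_state())
E
```

```text
pics
top [[465.35205917   0.         317.16770201]
 [  0.         465.35205917 197.36079583]
 [  0.           0.           1.        ]] [ 0.41899205 -0.3293697   1.03132749] [[-0.02502895  0.99731798 -0.06877785]
 [-0.99951486 -0.02368966  0.02021992]
 [ 0.01853637  0.06925057  0.99742707]] ['img', 'depth', 'camera_matrix', 'eye', 'orientation']
side [[478.8534018    0.         318.69654262]
 [  0.         478.8534018  189.50898564]
 [  0.           0.           1.        ]] [ 0.42030939 -1.10273206  0.6403307 ] [[ 0.99246299  0.08736464 -0.08593386]
 [-0.12065601  0.57399999 -0.80991736]
 [-0.02143211  0.81418145  0.58021482]] ['img', 'depth', 'camera_matrix', 'eye', 'orientation']
{'clock': 0.1, 'joints': array([-8.23123453e+01,  1.48485862e+01,  1.19301727e+00,  7.64172231e+01,
       -7.89603641e-04,  8.12569574e+01]), 'joint_vel': array([-0.06769125, -0.07676352,  0.13200074, -0.03612778,  0.07792846,
       -0.15075841]), 'tau': array([ 5.41130474e-03, -5.56690943e+01,  3.45072055e+01,  1.16153061e-02,
       -2.25430549e-04, -2.42002284e-05]), 'position': array([ 0.15553227, -0.52729842,  0.25270918]), 'tcp_rot': array([[ 9.59162581e-01,  2.82855280e-01, -1.83610062e-04],
       [ 2.82855282e-01, -9.59161774e-01,  1.25719711e-03],
       [ 1.79493087e-04, -1.25779150e-03, -9.99999193e-01]]), 'force': array([ 0.17081121,  0.42473949, -0.43223179]), 'ft_torque': array([-0.00415545, -0.02322885,  0.06545896]), 'grasp_force': 0.0, 'finger_gap': 0.08541675451932579}
```

View pics/top0.png

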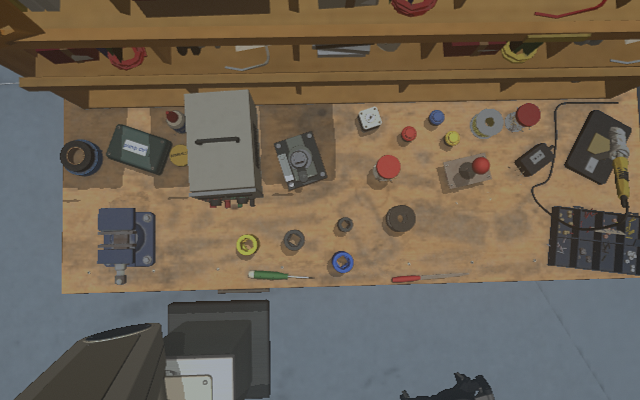

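View pics/side0.png

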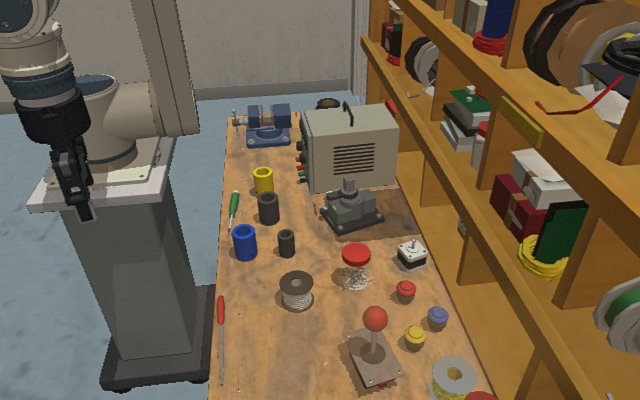

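Top view: large socket at about (293,240), small one at (345,225), clamp at (300,160) beside the supply (222,145), jar (387,167), motor (370,119). Side view: large socket (268,208), small one (286,243), drive tip (348,183). Next, close crops and the heights.

```bash
cat > h.py <<'E'
import numpy as np, cv2
def load(n): return dict(np.load(f"pics/{n}.npz"))
def cloud(f):
    K=f["camera_matrix"]; d=f["depth"]; v,u=np.mgrid[:d.shape[0],:d.shape[1]]
    p=np.stack([(u-K[0,2])/K[0,0]*d,-(v-K[1,2])/K[1,1]*d,-d],-1)
    P=p@f["orientation"].T+f["eye"]; P[d==0]=np.nan; return P
def ray(f,u,v,z):
    K=f["camera_matrix"]; r=f["orientation"]@np.array([(u-K[0,2])/K[0,0],-(v-K[1,2])/K[1,1],-1])
    return f["eye"]+r*(z-f["eye"][2])/r[2]
E
python3 - <<'E'
from h import *
t=load("top0"); s=load("side0")
a=cv2.resize(t["img"][115:205,255:345],None,fx=4.4,fy=4.4,interpolation=2)
b=cv2.resize(s["img"][165:245,310:390],None,fx=4.95,fy=4.95,interpolation=2)
c=cv2.resize(t["img"][215:255,275:360],None,fx=4.6,fy=4.6,interpolation=2)
e=cv2.resize(s["img"][185:265,245:305],None,fx=2.4,fy=2.4,interpolation=2)
o=np.zeros((600,800,3),np.uint8)
o[:396,:396]=a[:396,:396];o[:396,400:796]=b[:396,:396];o[400:584,:391]=c;o[400:592,400:544]=e
cv2.imwrite("pics/crop.png",o[:,:,::-1])
P=cloud(t);Q=cloud(s)
for nm,f,C,(u0,u1,v0,v1) in(("soc top",t,P,(278,310,224,256)),("small top",t,P,(333,357,214,236)),("soc side",s,Q,(252,284,188,228)),("clamp top",t,P,(268,335,125,192)),("clamp side",s,Q,(315,390,170,240))):
    R=C[v0:v1,u0:u1].reshape(-1,3);R=R[np.isfinite(R).all(1)]
    h=np.histogram(R[:,2],bins=np.arange(-.01,.13,.004));print(nm,len(R),[(round(z*1000),n) for z,n in zip(h[1],h[0]) if n>0])
    zt={"soc":(.054,.066),"sma":(.044,.056),"cla":(.093,.106)}[nm[:3]]
    T=R[(R[:,2]>zt[0])&(R[:,2]<zt[1])]
    print(len(T), T.mean(0),T.min(0),T.max(0)); 
    if len(T)>4: print(cv2.minEnclosingCircle(T[:,:2].astype(np.float32)))
    if nm[:3]=="cla":
        B=R[(R[:,2]>.008)&(R[:,2]<.016)]; print("base",len(B),cv2.minAreaRect(B[:,:2].astype(np.float32)*1000))
E
```

```text
soc top 1023 [(-6, np.int64(93)), (-2, np.int64(535)), (2, np.int64(124)), (6, np.int64(3)), (14, np.int64(2)), (18, np.int64(2)), (22, np.int64(7)), (26, np.int64(29)), (30, np.int64(4)), (34, np.int64(3)), (42, np.int64(1)), (46, np.int64(3)), (50, np.int64(1)), (54, np.int64(19)), (58, np.int64(161)), (62, np.int64(36))]
216 [ 0.39836294 -0.29865695  0.06034639] [ 0.37751311 -0.31965743  0.05414608] [ 0.41921893 -0.27778998  0.06494949]
((0.3989165723323822, -0.2986225485801697), 0.021856563165783882)
small top 523 [(-10, np.int64(1)), (-6, np.int64(37)), (-2, np.int64(275)), (2, np.int64(53)), (6, np.int64(5)), (10, np.int64(1)), (14, np.int64(6)), (18, np.int64(9)), (22, np.int64(1)), (30, np.int64(5)), (34, np.int64(4)), (38, np.int64(3)), (42, np.int64(10)), (46, np.int64(41)), (50, np.int64(70)), (54, np.int64(2))]
121 [ 0.42863807 -0.40746463  0.05011006] [ 0.41412098 -0.423755    0.04471019] [ 0.44385483 -0.39203254  0.0547031 ]
((0.4290023446083069, -0.4078937768936157), 0.01605275832116604)
soc side 1277 [(-6, np.int64(171)), (-2, np.int64(364)), (2, np.int64(36)), (6, np
[... 1516 characters left out ...]
22, np.int64(163)), (26, np.int64(160)), (30, np.int64(185)), (34, np.int64(176)), (38, np.int64(282)), (42, np.int64(172)), (46, np.int64(274)), (50, np.int64(166)), (54, np.int64(164)), (58, np.int64(94)), (62, np.int64(104)), (66, np.int64(146)), (70, np.int64(44)), (74, np.int64(20)), (78, np.int64(18)), (82, np.int64(21)), (86, np.int64(20)), (90, np.int64(20)), (94, np.int64(32)), (98, np.int64(35))]
75 [ 0.56444954 -0.3170001   0.09747924] [ 0.55426247 -0.3277672   0.09302355] [ 0.57525273 -0.30576112  0.10043255]
((0.5646108388900757, -0.3169392943382263), 0.012966359034180641)
base 760 ((594.1533203125, -298.40020751953125), (173.014892578125, 150.0297393798828), 3.6575870513916016)
```

View pics/crop.png

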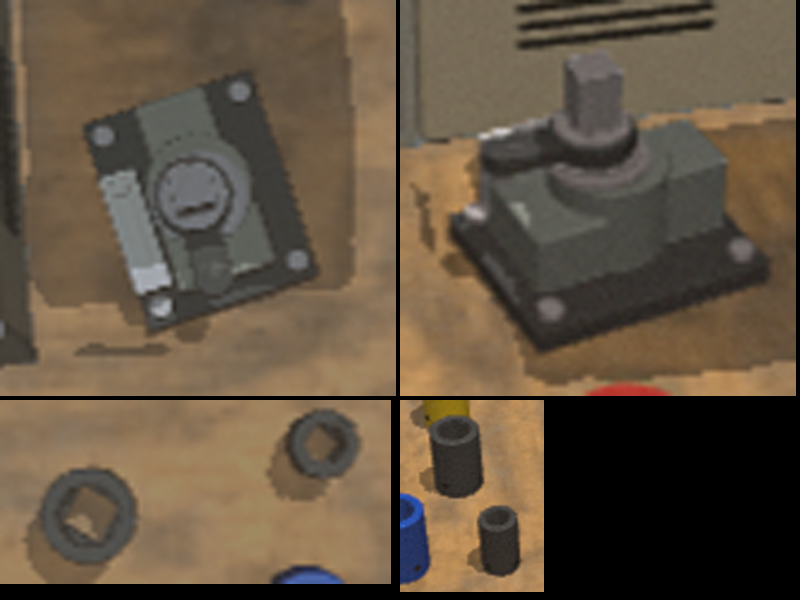

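Crop: the clamp's bracket is on its left (+y) edge and the clamp arm points down (-x) with a slight turn. The drive's top is grey at about crop (195,195), and the socket's hole is a tilted square at crop (93,515). Next I'll refine the yaws with fourth moments of the depth and colour masks, then check reach.

```bash
cat >> h.py <<'E'
def sqyaw(X):
    """yaw mod 90 deg of a filled square's points, and the strength of the 4th moment"""
    z=(X[:,0]-X[:,0].mean())+1j*(X[:,1]-X[:,1].mean()); m=(z**4).mean()
    return np.degrees(np.angle(-m))/4, abs(m)/(abs(z)**4).mean()   # ideal square 0.214
def R(yaw):
    """tool down, closing line (tool y) along yaw (deg)"""
    c,s=np.cos(np.radians(yaw)),np.sin(np.radians(yaw)); y=np.array([c,s,0]);z=np.array([0,0,-1.])
    return np.stack([np.cross(y,z),y,z],1)
E
python3 - <<'E'
from h import *
from rig import planner,status
t=load("top0");P=cloud(t)
def box(u0,u1,v0,v1):
    A=P[v0:v1,u0:u1].reshape(-1,3);return A[np.isfinite(A).all(1)]
A=box(268,335,125,192)
D=A[A[:,2]>.09]; print("drive",D.mean(0),sqyaw(D))
B=A[(A[:,2]>.008)&(A[:,2]<.017)];print("base",cv2.minAreaRect(B[:,:2].astype(np.float32)*1000))
M=A[(A[:,2]>.062)&(A[:,2]<.078)]; d=M[:,:2]-D.mean(0)[:2]; r=np.hypot(*d.T); far=d[r>.026]; print("arm n",len(far),far.mean(0),np.degrees(np.arctan2(-far[:,1].mean(),-far[:,0].mean())))
# hole through the socket: bench-level pixels inside ring
sub=np.s_[228:252,281:306]; z=P[sub][...,2]
c=ray(t,0,0,0)
vv,uu=np.mgrid[228:252,281:306]
top=(z>.05); uc,vc=uu[top].mean(),vv[top].mean(); 
ins=(z<.012)&(np.hypot(uu-uc,vv-vc)<9)
print("ring c",uc,vc, "inside",ins.sum(), "mid", ((z>.012)&(z<.05)).sum())
H=np.array([ray(t,u,v,0) for u,v in zip(uu[ins],vv[ins])]);print("hole",H.mean(0),sqyaw(H),cv2.minAreaRect(H[:,:2].astype(np.float32)*1000))
for r_ in np.round(z*1000).astype(float): print(" ".join("%3.0f"%x for x in r_))
S=box(185,262,85,215);S=S[(S[:,2]>.14)&(S[:,2]<.17)];print("supply",S.min(0),S.max(0))
for y in (-40,-20,0,20,40,140,160,180,200,220):
    print(y,[None if (q:=planner.ik(p,R(y+o))) is None else np.round(q).astype(int).tolist() for p,o in (([.3985,-.2985,.047],0),([.3985,-.2985,.25],0),([.5655,-.312,.147],0),([.5655,-.312,.119],-80))])
E
```

```text
drive [ 0.56527937 -0.31213851  0.09974744] (np.float64(12.70551402386913), np.float64(0.40977227011185824))
base ((572.7754516601562, -315.09503173828125), (110.2458724975586, 89.52515411376953), 17.12600326538086)
arm n 89 [-0.03554772 -0.00836572] 13.242890265180943
ring c 293.94930875576034 240.02304147465438 inside 84 mid 51
hole [ 0.39840128 -0.2979754   0.        ] (np.float64(-31.44897427984784), np.float64(0.4380271291438198)) ((398.30010986328125, -298.04852294921875), (19.685083389282227, 19.961313247680664), 57.69633865356445)
 -3   2  -1   4  -0   0  -0   2  -2   3  -1  -0   2   2   0   0   1   2   2  -1   1  -2   3  -2  -2
  4  -0  -1   2  -2   0   1   3   0   2   2  -0  -1   2   2  -3 nan  -1   0   5  -2   2   1  -1   1
  1  -0   2   1  -1   0  -1   2   3   2  61  60  62  62  60  60  60  18  -0   2  -0  -2   2   1  -0
 -4  -1   1   1   0   2  -0   1  64  61  60  56  60  57  62  62  59  62  59  29   3   1  -1   0   2
 -0  -0  -3  -2   1  -0  60  59  56  61  57  61  63  63  59  59  61  60  61  61  49  -1  -1   3  -0
  2  -0  -1  -2  -2  -1  59  59  59  62  62  61  60  61
[... 2336 characters left out ...]
-36, 28, 1, 63, 0, 114]]
40 [[-47, 19, -26, 45, 0, 3], [-47, 10, -6, 74, 0, 3], [-36, 27, 4, 67, 0, 14], [-36, 28, 1, 63, 0, 94]]
140 [[-47, 19, -26, 45, 0, -97], [-47, 10, -6, 74, 0, -97], [-36, 27, 4, 67, 0, -86], [-36, 28, 1, 63, 0, -6]]
160 [[-47, 19, -26, 45, 0, -117], [-47, 10, -6, 74, 0, -117], [-36, 27, 4, 67, 0, -106], [-36, 28, 1, 63, 0, -26]]
180 [[-47, 19, -26, 45, 0, -137], [-47, 10, -6, 74, 0, -137], [-36, 27, 4, 67, 0, -126], [-36, 28, 1, 63, 0, -46]]
200 [[-47, 19, -26, 45, 0, -157], [-47, 10, -6, 74, 0, -157], [-36, 27, 4, 67, 0, -146], [-36, 28, 1, 63, 0, -66]]
220 [[-47, 19, -26, 45, 0, -177], [-47, 10, -6, 74, 0, -177], [-36, 27, 4, 67, 0, -166], [-36, 28, 1, 63, 0, -86]]
```

Drive: centre (0.565,-0.312), yaw about 13°. Hole yaw about -32°. So I'll grasp with the closing line along x and turn it +45°.

```bash
python3 - <<'E'
from h import *
from rig import *
def st(m):
    s=status.read_state(); print(m,round(s["clock"],1),s["position"].round(4),s["force"].round(1),s["ft_torque"].round(2),round(s["finger_gap"],4),round(s["grasp_force"]))
bot.movep([.3985,-.2985,.15],R(0)); st("above")
print(bot.movel([.3985,-.2985,.042],.1,f_stop=8)); st("down")
jaws.gripper_close(90); st("grip")
bot.movel([.3985,-.2985,.20],.12); bot.hold(.3); st("lift")
bot.movep([.5653,-.3121,.19],R(45)); st("over")
for n in("top","side"):
    f=grab_frame(n); np.savez(f"pics/{n}1.npz",**f)
s=f["img"][90:260,270:440]; cv2.imwrite("pics/over.png",cv2.resize(s,None,fx=3.5,fy=3.5,interpolation=2)[:,:,::-1])
st("")
E
```

```text
above 1.4 [ 0.3984 -0.2994  0.1503] [ 0.3 -0.4  0.7] [-0.01  0.02 -0.  ] 0.0851 0
False
down 2.6 [ 0.3987 -0.2988  0.0425] [-0.4  0.4  0.5] [ 0.03 -0.05 -0.  ] 0.0853 0
grip 3.1 [ 0.3986 -0.2987  0.0427] [-1.5  1.1  7.3] [0.2  0.36 0.04] 0.0409 90
lift 4.9 [ 0.3984 -0.2984  0.1997] [-1.2  1.  -2.1] [-0.03  0.06  0.01] 0.0405 91
over 5.6 [ 0.5652 -0.3118  0.1893] [-0.2  0.4 -3.1] [ 0.01  0.   -0.02] 0.0406 91
 5.7 [ 0.5645 -0.3122  0.1903] [ 0.1 -0.4 -3.2] [-0.01  0.02  0.04] 0.0405 91
```

View pics/over.png

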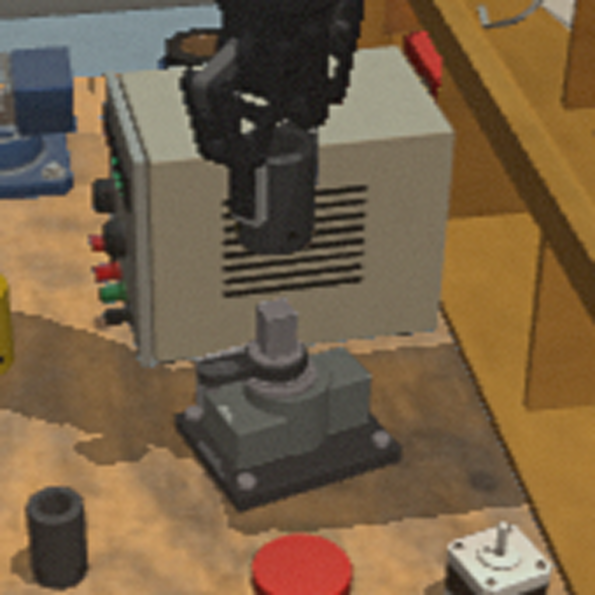

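The socket hangs upright over the drive, with both axes at about column 277 of the crop. The pin hole at (292,237) implies a yaw of about 13°, which matches the drive. Next I'll check the lateral offset from depth, then descend lightly.

```bash
cat >> h.py <<'E'
from rig import *
def st(m):
    s=status.read_state(); print(m,"t",round(s["clock"],1),(s["position"]*1000).round(1),"F",s["force"].round(1),"T",s["ft_torque"].round(2),"gap",round(s["finger_gap"],4)); return s
E
python3 - <<'E'
from h import *
f=load("side1");Q=cloud(f).reshape(-1,3);Q=Q[np.isfinite(Q).all(1)]
c=np.array([.5653,-.3121]);v=c-f["eye"][:2];v/=np.hypot(*v);lat=np.array([v[1],-v[0]])
for nm,z0,z1 in(("sock",.150,.163),("drive",.080,.098)):
    S=Q[(Q[:,2]>z0)&(Q[:,2]<z1)&(np.hypot(*(Q[:,:2]-c).T)<.03)]
    l=(S[:,:2]-c)@lat; d=(S[:,:2]-c)@v; print(nm,len(S),"lat mid",(l.min()+l.max())/2,np.percentile(l,[2,98]).mean(),l.max()-l.min(),"front",np.percentile(d,3),lat)
b=status.read_state()["force"]
hit=bot.movel([.5653,-.3121,.15],.08); st("pre")
hit=bot.movel([.5653,-.3121,.1365],.01,f_stop=5); print(hit); st("touch")
E
```

```text
sock 129 lat mid -0.001630221082406338 -0.0016757930777288963 0.04272680117905163 front -0.02562509319551364 [ 0.98359742 -0.18037769]
drive 105 lat mid 0.00025886719903099684 0.00023057412057284846 0.022553376645439806 front -0.014928873752080723 [ 0.98359742 -0.18037769]
pre t 6.4 [ 565.3 -312.3  150.4] F [ 0.4 -0.4 -3.2] T [ 0.02 -0.04  0.03] gap 0.0405
False
touch t 7.9 [ 565.6 -312.3  136.7] F [ 5.  -2.3 -1.6] T [-0.53 -1.04 -0.04] gap 0.0404
```

It entered about 6 mm past the drive's top with little vertical force, the floating drive dragging along. Continue gently.

```bash
python3 - <<'E'
from h import *
print(bot.movel([.5656,-.3123,.131],.01,f_stop=12)); s=st("a")
if s["position"][2]<.1335:
    print(bot.movel([.5656,-.3123,.112],.015,f_stop=32)); st("b")
f=grab_frame("side"); np.savez("pics/side2.npz",**f)
cv2.imwrite("pics/home.png",cv2.resize(f["img"][120:240,300:420],None,fx=4,fy=4,interpolation=2)[:,:,::-1])
E
```

```text
False
a t 8.6 [ 565.7 -312.3  130.8] F [ 3.9 -2.  -1.5] T [-0.48 -1.09 -0.01] gap 0.0405
False
b t 10.0 [ 566.  -312.6  114.2] F [ 1.9  1.1 17.7] T [ 0.16 -0.21 -0.01] gap 0.0404
```

View pics/home.png

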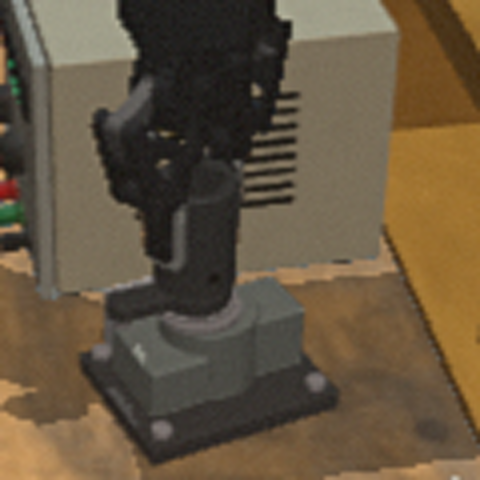

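The socket sits low on the shoulder, with its lower edge at about (205,310) in the crop and TCP z at 114.2 mm against 114.5 expected. Next I'll press a little more to confirm it is home, then ease off and turn clockwise in steps while watching the torque.

```bash
python3 - <<'E'
from h import *
bot.movel([.566,-.3126,.1105],.01,f_stop=18); st("press")
bot.movel([.566,-.3126,.1143],.01); bot.hold(.3); st("ease")
y=45
while y>-38:
    y-=4 if y>-15 else 2
    bot.movep([.566,-.3126,.1143],R(y)); s=status.read_state()
    print(y,(s["position"]*1000).round(1),s["force"].round(1),s["ft_torque"].round(2))
    if abs(s["ft_torque"][2])>1.2: break
st("end")
E
```

```text
press t 10.3 [ 566.3 -312.7  113.9] F [-2.3  2.9 28.4] T [ 0.71  0.59 -0.05] gap 0.0406
ease t 11.2 [ 566.  -312.6  114.5] F [2.7 0.1 8.3] T [ 0.01 -0.54 -0.07] gap 0.0406
41 [ 565.9 -312.5  114.5] [ 3.1 -0.2  7.6] [ 0.01 -0.49 -0.05]
37 [ 566.3 -312.6  114.5] [ 4.4 -0.1  6.3] [-0.06 -0.87 -0.  ]
33 [ 566.3 -312.6  114.5] [ 3.7 -0.3  6.5] [-0.01 -0.9  -0.01]
29 [ 566.4 -312.5  114.5] [ 4.2 -0.1  6.7] [-0.01 -0.88  0.02]
25 [ 566.4 -312.5  114.5] [4.1 0.1 6.7] [ 0.01 -1.01  0.05]
21 [ 566.4 -312.5  114.5] [5.2 0.2 6.8] [ 0.09 -1.04  0.02]
17 [ 566.5 -312.5  114.5] [5.  1.3 6.8] [ 0.09 -1.05  0.  ]
13 [ 566.5 -312.4  114.5] [5.8 0.3 5.7] [ 0.09 -1.1   0.04]
9 [ 566.6 -312.4  114.5] [5.2 0.8 5.7] [ 0.12 -1.16  0.03]
5 [ 566.6 -312.4  114.5] [5.6 0.1 5.9] [ 0.12 -1.21  0.01]
1 [ 566.6 -312.4  114.5] [5.5 0.7 6. ] [ 0.14 -1.2   0.01]
-3 [ 566.6 -312.4  114.5] [5.8 0.3 5.8] [ 0.07 -1.21  0.01]
-7 [ 566.6 -312.4  114.6] [5.7 0.6 6. ] [ 0.13 -1.21 -0.05]
-11 [ 566.7 -312.4  114.5] [6.  0.8 6.6] [ 0.15 -1.34  0.03]
-15 [ 566.7 -312.4  114.5] [6.7 0.4 6.1] [ 0.08 -1.3   0.05]
-17 [ 566.8 -312.4  114.5] [6.7 1.6 5.8] [ 0.12 -1.4   0.06]
-19 [ 566.8 -312.4  114.6] [6.4 0.1 5.9] [ 0.09 -1.37  0.04]
-21 [ 566.8 -312.4  114.5] [8.1 1.1 6.3] [ 0.12 -1.43  0.06]
-23 [ 566.9 -312.4  114.5] [ 6.9 -0.6  5.8] [ 0.1  -1.48  0.04]
-25 [ 566.9 -312.5  114.5] [7.  0.6 5.5] [ 0.08 -1.47  0.08]
-27 [ 566.9 -312.5  114.6] [6.9 0.9 5.7] [ 0.11 -1.52  0.07]
-29 [ 566.9 -312.4  114.5] [ 7.2 -0.   5. ] [ 0.11 -1.5   0.05]
-31 [ 566.9 -312.5  114.5] [6.9 0.2 5. ] [ 0.05 -1.55  0.08]
-33 [ 567.  -312.5  114.5] [7.  0.2 5.5] [ 0.01 -1.63  0.24]
-35 [ 567.1 -312.5  114.5] [8.2 0.  4.7] [ 0.   -1.57  0.75]
-37 [ 567.1 -312.5  114.6] [ 8.3 -1.1  4.9] [-0.11 -1.56  1.38]
end t 17.7 [ 567.1 -312.5  114.6] F [ 8.3 -1.1  4.9] T [-0.11 -1.56  1.38] gap 0.0407
```

Torque rises sharply from -33°, so the stop is reached. I'll ease back slightly, release, retreat upward and look.

```bash
python3 - <<'E'
from h import *
bot.movep([.5668,-.3125,.1145],R(-34)); st("ease")
jaws.release(); bot.hold(.3); st("open")
bot.movel([.5668,-.3125,.23],.08); 
bot.movep([.42,-.27,.26],R(0)); bot.hold(.3); st("up")
o=np.zeros((400,800,3),np.uint8)
for i,(n,(u,v)) in enumerate((("top",(255,115)),("side",(300,150)))):
    f=grab_frame(n); np.savez(f"pics/{n}3.npz",**f)
    o[:,i*400:i*400+400]=cv2.resize(f["img"][v:v+100,u:u+100],(400,400),interpolation=2)
    P=cloud(f).reshape(-1,3); S=P[(P[:,2]>.124)&(P[:,2]<.15)&(np.hypot(P[:,0]-.567,P[:,1]+.3125)<.035)]
    print(n,len(S),S[:,2].mean() if len(S) else 0,np.median(S[:,2]),cv2.minEnclosingCircle(S[:,:2].astype(np.float32)))
    if n=="top":
        M=P[(P[:,2]>.055)&(P[:,2]<.08)]; d=M[:,:2]-[.567,-.3125]; r=np.hypot(*d.T); d=d[(r>.03)&(r<.055)]; print("arm",len(d),np.degrees(np.arctan2(*d.mean(0)[::-1])))
cv2.imwrite("pics/end.png",o[:,:,::-1])
E
```

```text
ease t 17.9 [ 567.2 -312.4  114.6] F [ 5.4 -0.6  5.7] T [-0.15 -1.07  0.48] gap 0.0405
open t 18.7 [ 566.8 -312.5  114.5] F [-0.9 -0.5 -0.2] T [-0.   -0.01 -0.02] gap 0.0858
up t 21.3 [ 420.6 -270.2  259.4] F [-0.   0.4 -0.6] T [ 0.   -0.02 -0.04] gap 0.0853
top 253 0.13215802809026014 0.13217774687968697 ((0.5656751394271851, -0.31241992115974426), 0.02190515026450157)
arm 86 121.02956176596415
side 215 0.12900048890765964 0.12965395943396263 ((0.5640138983726501, -0.3153360188007355), 0.02280609682202339)
```

View pics/end.png

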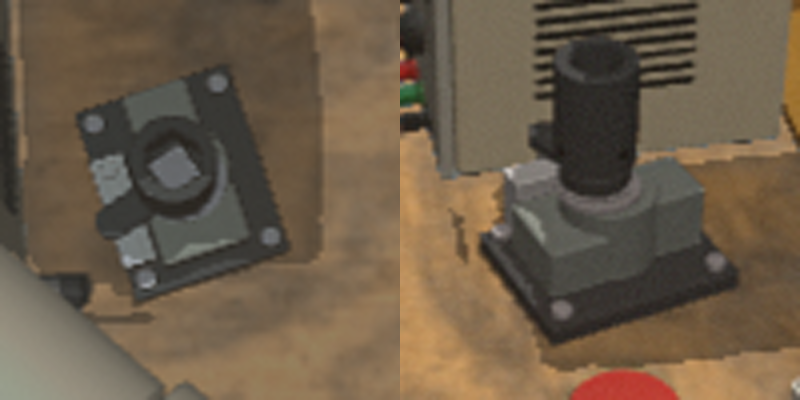

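The socket's top is at 132 mm, so it is fully home and upright. The clamp arm at crop (120,220) points 121°, which is about 1.3 rad of turn and over the bracket. The hand is clear, so I'm handing it in.

```bash
python3 -c "
from rig import job; print(job.sign_off())"
```

```text
the job is handed in; nothing more can be done
None
```

The larger socket is fully home on the drive, the clamp is turned clockwise to its stop, the hand is clear, and the job is handed in; sign-off returned no verdict.

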